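# Zero the dial of a stone grain mill after cleaning

### The job

The grain mill has been cleaned and its dial must be zeroed again: swing the adjusting lever clockwise until you feel the stones just touch, without forcing them together. Then, leaving the lever where it is, turn the dial ring by its rim until its long engraved mark faces the fixed pointer. Let go, and leave the hopper, bowl and jar where they are.

Things in the scene. Friction and masses are not known exactly. Their poses are not given: they have to be found in the camera images.
- mill: the grain mill, a wooden block 210 x 210 x 190 mm high with a steel top plate, fixed to the counter; origin at the centre of its underside, z up. Spout and pointer are on its -x side. Lever, dial and stones share one upright axis through this origin
- adjuster: threaded hub (57 mm wide, 30 mm high) with the adjusting lever; origin on the mill's axis at the top plate, x along the lever arm. Clockwise seen from above lowers the upper stone, 1 mm per rad. The stones touch after some 0.4 to 1.8 rad: where differs each time and must be felt. Turns stiffly (0.28 N m, some 7 N at the grip), stays where left; at the touch the resistance rises steeply. Carries the dial along
- lever_grip (a point): centre of the upright round grip at the lever's end: 18 mm in diameter, 42 mm from the axis, top 14 mm above this point and 39 mm above the dial's rim; it can be pinched from above and swung round the axis, turning between the fingers
- dial_center (a point): the axis at the height of the dial's rim top (213 mm up). The dial is an aluminium cup-shaped ring round the hub, 170 mm across, its raised knurled rim 8 mm thick and 16 mm high above its floor, to be pinched from above (one finger inside, one outside) and turned. A friction fit on the hub (1.4 N at the rim): it slips both ways without moving the lever and stays where left
- mark (a point): outer end of the dial's long engraved mark, on the rim's top outer edge, 85 mm from the axis: a dark line 4 mm wide from near the hub out across the floor and the rim (the other graduations are short and thin, 15 degrees apart, on the rim only)
- pointer (a point): point of the fixed steel pointer on the mill's top plate, 4 mm outside the dial's rim and level with the rim's top; x and y axes as the mill's, so y runs along the rim there. The pointer is 13 mm wide and stands out to 105 mm from the axis
- upper_face (a point): centre of the underside of the upper stone, hidden inside the mill; the adjuster carries it down and up
- lower_stone: the lower stone, hidden inside the mill, origin at the centre of its top face. The gap between the stones is 2 mm at most, too small to be read from these positions
- hopper_mid (a point): bystander: the mill's steel hopper, a cone 176 mm wide and 135 mm high standing mouth down; this point is on its axis 60 mm up
- bowl_mid (a point): bystander: steel bowl 150 mm wide, 65 mm high, under the spout; this point is on its axis 30 mm up
- jar_mid (a point): bystander: glass jar 90 mm wide, 130 mm high; this point is its centre

How it is judged:
By the outcome, as a careful person would: the job done as asked, in the order asked, and still so for the second after the job is handed in, with the robot touching nothing.
It also fails if it takes over 72 s, if anything falls off the work surface, if the arm or the gripper's body presses on something with over 40 N, if the wrist force passes 120 N, or if a joint passes its speed limit or range.

### The arm

A 6-joint arm with a two-finger parallel gripper is mounted at the origin on the work surface. World frame = base frame: x ahead of the robot, y to its left, z up, the work surface at z = 0. Lengths are in mm, angles in rad, forces in N, time in s.
With the tool pointing down it reaches from about 350 to 975 mm from the base axis. Payload 7.1 kg.
Tool frame: the origin (TCP) lies at the very end of the fingers, on their centre line; the grasp point (between the pads) lies ctrl.hold_point_z behind it (ctrl.hold_point_z is the distance from the TCP to the grasp point, in mm); z points along the fingers, y is the line along which they close (so a half turn about z gives the same grasp; the last joint's range is limited). The gripper opens to 88 mm and grips with 3 to 60 N. Pads are 20 mm wide; open, the fingers measure 115 mm over their backs; the gripper's body (75 mm by 178 mm) begins 61 mm behind the grasp point.
Start: joints at [-1.213, 0.423, 1.63, -0, 1.089, -0.019], TCP at [229.983, -581.13, 222.675] pointing down, gripper open.
Joint ranges: [-3, 3], [-0.9, 2.11], [0.09, 2.58], [-1.31, 4.45], [0.11, 2.69], [-2.54, 2.54]. Speed limits (rad/s): [2.39, 2.39, 3.01, 3.14, 3.14, 3.14].

### API

Orientations are given as a rotation vector (axis times angle).
In Python, from workcell import ctrl gives the robot as it stands. The module is installed in compiled form; this text tells all that it offers.
- The arm moves only by the shell command python3 -m creep 'ROWS'. ROWS is JSON, a list of rows, each an object with "translation": the shift along the tool's x, y, z in mm, a list of three; "angular": the turn, a rotation vector about the tool's x, y, z in rad, a list of three; "jaw": the opening, from 0 (shut) to 1 (fully open). A call has exactly 8 rows; each row is the pose to reach, as a shift and turn from the pose commanded when the call began, along the tool's axes at that moment; what a row does not reach only later rows make up. A row lasts 1/8 s, in which the tool goes at most 62.5 mm and 10.7 degrees, less where a joint would pass 70% of its speed; a pose out of reach is approached as far as the arm can. A call with a gripper value outside its range is refused whole. The fingers move at their own pace and stop on an object; the grip force is fixed at half the most. Time passes only in rows, so rows that repeat a pose let the fingers close, or fill a call up. It gives the time, the measured TCP pose, the force, the opening and the grip force at its end, in the units of the state.
- ctrl.get_obs(): the state, without advancing time (a new reading comes with each control period).
- ctrl.get_image(name): name is "scene" or "side" or "wrist"; returns the picture (480x640x3 uint8, red, green, blue); there is no depth.
- ctrl.camera_info(name): a dict with "camera_matrix" (3x3 intrinsics, pixels), "world_from_camera" (4x4, takes a point from camera to world coordinates). Camera axes: x right, y up, looking along -z (the intrinsics and any distortion apply to the point x, -y, -z); pixel columns grow to the right and rows downward; lengths in mm; the calibration is good to about 2 mm. A picture is of the moment at which its call begins: read the wrist's pose just before it. camera_info takes no time and is no camera call; for the wrist camera it gives the pose at the moment of the call.
- ctrl.close_job(): hands the job in; it is judged then, once.
Trained networks look in the newest picture that a camera, given by its name, has taken for a name from the list of things; names that differ only in an ending like _2 or _b are one class to them, and where a whole thing is asked for, a point or a joint stands for the part that bears it (a point fixed in the world has none). Each returns a list of dicts, best first, with "score" (0 to 1); they miss things now and then, are a little off and sometimes report something else, mostly with a low value. They report only what shows in the picture. A call takes as long as a camera call.
- ctrl.look_for(camera, label): "rect" ([left, top, right, bottom] in pixels, round what is visible of it).
The state is a dict: "t": time; "qpos": joint angles; "qvel": joint speeds; "joint_torque": joint torques, N m; "ee_pos": TCP position; "orientation": TCP orientation; "ft_force": force on the tool from outside, world axes, zero at the start; "moment": the same for the moment, N m; "width": finger opening in mm; "grasp_force": force on a finger pad.
Only numpy, scipy, OpenCV 4.12 (cv2) and the standard library are available. Lean on these libraries where they do the work, as an engineer would, in place of code of your own. Each camera call takes 0.05 s, during which the arm holds its last target. There are 200 camera calls.

## Working session

There is one attempt and no reset: what is moved stays moved. The work goes in short steps, Python scripts to look and compute and a shell command to move; the robot and the scene stay as the last step left them, time stands still between calls to the robot, and variables do not carry over. Pictures are saved under pics/ and viewed, at most 10 in all, crops included, and the job is handed in when it is done.

```bash
mkdir -p pics
cat > h.py <<'E'
from workcell import ctrl
import numpy as np, cv2
from scipy.spatial.transform import Rotation as R
def snap(cam,fn=None):
    ci=ctrl.camera_info(cam); im=ctrl.get_image(cam)
    if fn: cv2.imwrite('pics/'+fn,im[:,:,::-1])
    return im,ci
def ray(ci,u,v):
    K=np.array(ci['camera_matrix']);T=np.array(ci['world_from_camera'])
    d=np.linalg.inv(K)@[u,v,1]; d=T[:3,:3]@[d[0],-d[1],-d[2]]
    return T[:3,3],d
def onz(ci,u,v,z):
    o,d=ray(ci,u,v); return o+d*(z-o[2])/d[2]
def proj(ci,p):
    K=np.array(ci['camera_matrix']);T=np.array(ci['world_from_camera'])
    c=T[:3,:3].T@(np.array(p,float)-T[:3,3]); q=K@[c[0],-c[1],-c[2]]; return q[:2]/q[2]
E
python3 - <<'E'
from h import *
np.set_printoptions(precision=1,suppress=True)
o=ctrl.get_obs();print(o['t'],o['ee_pos'],o['orientation'],o['ft_force'],ctrl.hold_point_z)
print(R.from_rotvec(o['orientation']).as_matrix())
ims=[]
for c in ['scene','side']:
    im,ci=snap(c,c+'.png')
    print(c,np.array(ci['world_from_camera'])[:3],{k:v for k,v in ci.items() if k not in('world_from_camera',)})
    for l in ['mill','lever_grip','pointer','mark','dial_center']:
        print(l,[(np.round(d['rect']),round(d['score'],2)) for d in ctrl.look_for(c,l)[:2]])
E
```

```text
0.0 [ 229.8 -580.6  221.9] [-3.1 -0.6  0. ] [0.4 0.1 0.4] 18.700000000000003
[[ 0.9  0.4 -0. ]
 [ 0.4 -0.9  0. ]
 [ 0.  -0.  -1. ]]
scene [[  -0.2   -0.8    0.5 1195.9]
 [   1.    -0.1    0.1  159.8]
 [  -0.     0.6    0.8 1077.5]] {'camera_matrix': array([[607.7,   0. , 322.1],
       [  0. , 607.7, 234.8],
       [  0. ,   0. ,   1. ]])}
mill [(array([221., 174., 371., 319.]), 0.85)]
lever_grip [(array([263., 174., 354., 261.]), 0.76)]
pointer [(array([222., 174., 368., 319.]), 0.78)]
mark [(array([260., 176., 357., 263.]), 0.66)]
dial_center [(array([259., 175., 358., 260.]), 0.7)]
side [[ -1.    0.2  -0.2 387.2]
 [ -0.3  -0.5   0.8 785.8]
 [  0.    0.9   0.5 609.5]] {'camera_matrix': array([[500.6,   0. , 325.5],
       [  0. , 500.6, 240.1],
       [  0. ,   0. ,   1. ]])}
mill [(array([266., 196., 394., 340.]), 0.6)]
lever_grip [(array([284., 192., 385., 250.]), 0.9)]
pointer [(array([261., 191., 391., 341.]), 0.56)]
mark [(array([288., 193., 384., 247.]), 0.81), (array([283., 195., 383., 251.]), 0.57)]
dial_center [(array([287., 194., 382., 246.]), 0.81)]
```

View pics/scene.png

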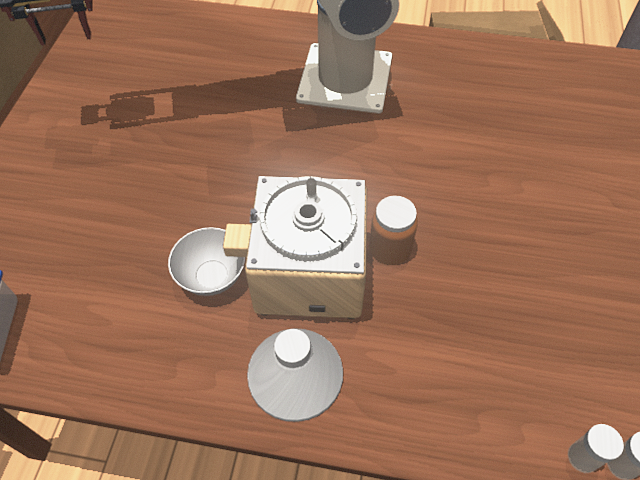

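View pics/side.png

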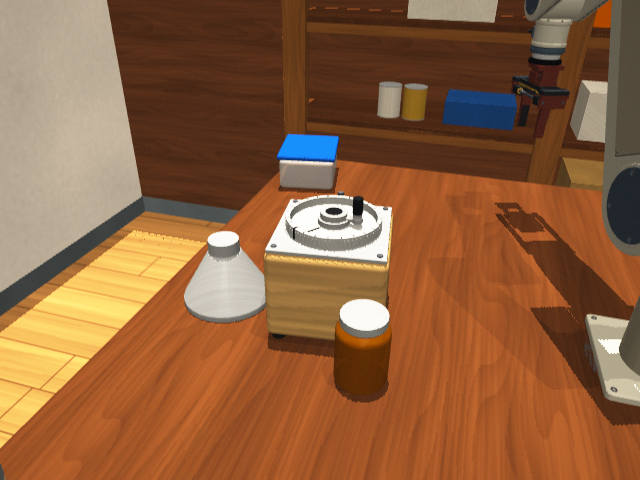

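The mill stands in front of the robot. In the scene view the hub is at about (308,212), the lever grip at (311,187) on the robot's side, the mark's outer end at (342,246) and the pointer at (254,216). From this view, clockwise takes the lever towards +y.

Run:
```python
from h import *
np.set_printoptions(precision=1,suppress=True)
ci=ctrl.camera_info('scene')
print('hub',onz(ci,308,212,220),'mark',onz(ci,342,246,213),'ptr',onz(ci,256,216,213))
print('griptop',onz(ci,311.5,180,252))
P=np.array([onz(ci,u,v,190)[:2] for u,v in [(257,178),(366,180),(366,271),(247,268)]]);print('plate',P,P.mean(0),np.linalg.norm(P-np.roll(P,1,0),axis=1))
cs=ctrl.camera_info('side')
print('side griptop',onz(cs,358,199,252),'hub',onz(cs,334,211,220))
w=ctrl.camera_info('wrist');o=ctrl.get_obs()
Rt=R.from_rotvec(o['orientation']).as_matrix();T=np.array(w['world_from_camera'])
print('cam in tool',Rt.T@(T[:3,3]-o['ee_pos']),Rt.T@T[:3,:3]);print(w['camera_matrix'][0])
```

```text
hub [590.7  23.  220. ] mark [645.  92. 213.] ptr [610.3 -65.8 213. ]
griptop [544.9  21.  252. ]
plate [[509.4 -90.8]
 [477.9 110.7]
 [672.6 138.2]
 [702.7 -61. ]] [590.7  24.3] [195.6 204.  196.7 201.5]
side griptop [543.9  30.8 252. ] hub [586.8  24.9 220. ]
cam in tool [  77.9    0.1 -161.9] [[ 0.   1.   0.3]
 [ 1.  -0.   0. ]
 [ 0.   0.3 -1. ]]
[363.2   0.  319.5]
```

```bash
cat > rel.py <<'E'
# rel.py x y z yaw : shift in tool axes from the present measured pose
import sys; from h import *
o=ctrl.get_obs(); M=R.from_rotvec(o['orientation']).as_matrix()
x,y,z,yaw=map(float,sys.argv[1:5]); c,s=np.cos(yaw),np.sin(yaw)
G=np.array([[c,s,0],[s,-c,0],[0,0,-1.]])
print('shift',np.round(M.T@(np.array([x,y,z])-o['ee_pos']),1),'turn',np.round(R.from_matrix(M.T@G).as_rotvec(),3))
print('t',round(o['t'],2),'tcp',np.round(o['ee_pos'],1),'yaw',round(np.arctan2(M[1,0],M[0,0]),3),'q',np.round(o['qpos'],2),'F',np.round(o['ft_force'],1))
E
python3 -m creep '[{"translation":[42,-36,-15],"angular":[0,0,-0.17],"jaw":1},{"translation":[84,-72,-30],"angular":[0,0,-0.34],"jaw":1},{"translation":[126,-108,-45],"angular":[0,0,-0.51],"jaw":1},{"translation":[168,-144,-60],"angular":[0,0,-0.68],"jaw":1},{"translation":[210,-180,-75],"angular":[0,0,-0.85],"jaw":1},{"translation":[252,-216,-90],"angular":[0,0,-1.02],"jaw":1},{"translation":[294,-252,-105],"angular":[0,0,-1.19],"jaw":1},{"translation":[336,-288,-120],"angular":[0,0,-1.36],"jaw":1}]'
python3 rel.py 547 25 340 3.1416
```

```text
t: 1.6
ee_pos: [437.0, -188.0, 343.5]
orientation: [2.022, 2.403, 0.0]
ft_force: [1.0, -1.3, 0.4]
width: 88.0
grasp_force: 0.0
shift [191.2 144.7   3.5] turn [ 0.000e+00  1.000e-03 -1.399e+00]
t 1.6 tcp [ 437.  -188.   343.5] yaw 1.742 q [-0.43  0.07  1.81 -0.    1.26 -0.6 ] F [ 1.  -1.3  0.4]
```

```bash
python3 -m creep '[{"translation":[28,21,0],"angular":[0,0,-0.18],"jaw":0.8},{"translation":[56,42,0],"angular":[0,0,-0.36],"jaw":0.6},{"translation":[84,63,1],"angular":[0,0,-0.54],"jaw":0.5},{"translation":[112,84,2],"angular":[0,0,-0.72],"jaw":0.5},{"translation":[140,105,3],"angular":[0,0,-0.9],"jaw":0.5},{"translation":[168,126,3],"angular":[0,0,-1.08],"jaw":0.5},{"translation":[191,144,3],"angular":[0,0,-1.26],"jaw":0.5},{"translation":[191,144,3],"angular":[0,0,-1.4],"jaw":0.5}]'
python3 - <<'E'
from h import *
im,ci=snap('wrist','w1.png')
np.save('ci1.npy',ci,allow_pickle=True)
for l in ['lever_grip','mark','dial_center','pointer']:
    print(l,[(np.round(d['rect']),round(d['score'],2)) for d in ctrl.look_for('wrist',l)[:2]])
E
```

```text
t: 2.6
ee_pos: [547.6, 24.2, 339.6]
orientation: [-0.004, 3.141, 0.001]
ft_force: [-0.4, -0.1, -0.2]
width: 43.7
grasp_force: 0.0
lever_grip [(array([216., 175., 413., 365.]), 0.8)]
mark [(array([216., 174., 418., 362.]), 0.85)]
dial_center [(array([220., 178., 417., 363.]), 0.58), (array([405., 114., 506., 198.]), 0.48)]
pointer [(array([164., 138., 431., 364.]), 0.77)]
```

View pics/w1.png

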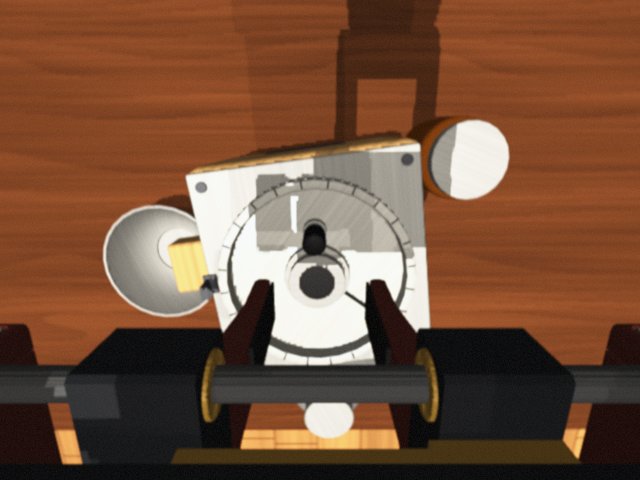

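The grip's top is at about (314,246), the hub's top at (317,275), the dial rim spans (218..416, 177..357) and the pointer's tip is near (217,283).

```bash
python3 - <<'E'
from h import *
np.set_printoptions(precision=1,suppress=True)
ci=ctrl.camera_info('wrist')
print('hub',onz(ci,317,281,220),'grip',onz(ci,314,245,252),'gripbase',onz(ci,315,225,220),'ptr',onz(ci,217,283,213))
for a,b in [((218,267),(416,267)),((317,178),(317,356))]: 
    A=onz(ci,*a,213);B=onz(ci,*b,213);print((A+B)/2,np.linalg.norm(A-B))
for s in [np.array([590,24])]:
  print([proj(ci,[s[0]+85*np.cos(a),s[1]+85*np.sin(a),213]) for a in (0,1.571,3.1416,-1.571)])
E
python3 rel.py 548 25 225 3.1416
```

```text
hub [586.9  20.4 220. ] grip [546.   18.8 252. ] gripbase [538.9  19.3 220. ] ptr [591.  -65.2 213. ]
[577.1  20.5 213. ] 167.13682048058658
[582.9  20.4 213. ] 160.48473124169178
[array([321.8, 367.3]), array([420.8, 280.6]), array([320.7, 181. ]), array([221.8, 281.9])]
shift [ -1.2   2.8 114.7] turn [-0.     0.    -0.008]
t 2.85 tcp [546.8  22.2 339.7] yaw 3.134 q [ 0.02  0.19  1.68 -0.    1.27 -1.54] F [ 0.1  0.2 -0.6]
```

```bash
python3 -m creep '[{"translation":[1,-2,20],"angular":[0,0,0],"jaw":0.5},{"translation":[1,-2,45],"angular":[0,0,0],"jaw":0.5},{"translation":[1,-2,70],"angular":[0,0,0],"jaw":0.5},{"translation":[1,-2,95],"angular":[0,0,0],"jaw":0.5},{"translation":[1,-2,110],"angular":[0,0,0],"jaw":0.5},{"translation":[1,-2,115],"angular":[0,0,0],"jaw":0.5},{"translation":[1,-2,115],"angular":[0,0,0],"jaw":0.3},{"translation":[1,-2,115],"angular":[0,0,0],"jaw":0.1}]' && python3 -m creep '[{"translation":[0,0,0],"angular":[0,0,0],"jaw":0},{"translation":[0,0,0],"angular":[0,0,0],"jaw":0},{"translation":[0,0,0],"angular":[0,0,0],"jaw":0},{"translation":[0,0,0],"angular":[0,0,0],"jaw":0},{"translation":[0,0,0],"angular":[0,0,0],"jaw":0},{"translation":[0,0,0],"angular":[0,0,0],"jaw":0},{"translation":[0,0,0],"angular":[0,0,0],"jaw":0},{"translation":[0,0,0],"angular":[0,0,0],"jaw":0}]'
python3 - <<'E'
from h import *
snap('wrist','w2.png')
E
python3 rel.py 546 20 225 3.1416
```

```text
t: 3.85
ee_pos: [546.5, 20.5, 225.6]
orientation: [0.008, 3.14, 0.0]
ft_force: [-0.1, -0.4, 0.3]
width: 27.5
grasp_force: 0.0
t: 4.85
ee_pos: [546.3, 20.2, 225.4]
orientation: [0.008, 3.14, -0.001]
ft_force: [-1.2, -2.5, 6.8]
width: 17.3
grasp_force: 30.0
shift [ 0.3 -0.2  0.4] turn [-0.     0.001 -0.005]
t 4.9 tcp [546.3  20.2 225.4] yaw 3.137 q [ 0.02  0.3   1.8  -0.    1.03 -1.55] F [-1.  -1.7  6.3]
```

View pics/w2.png

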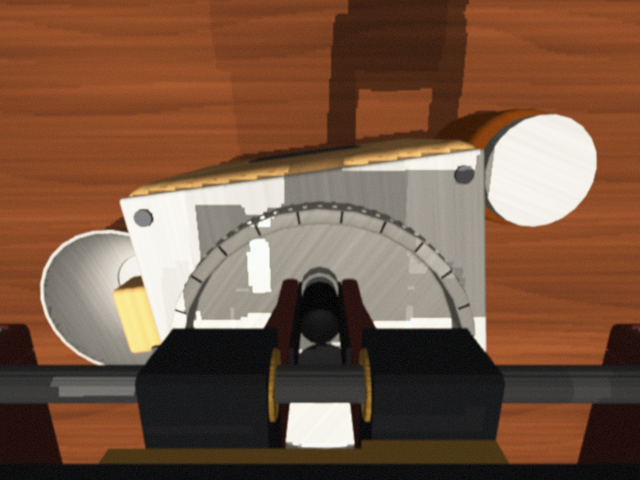

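Gripped squarely: the grip sits between the fingers at (320,310). Next I swing it and watch the force.

```bash
cat > f.py <<'E'
from h import *
o=ctrl.get_obs();M=R.from_rotvec(o['orientation']).as_matrix()
c=np.array([587.5,21.5]);d=o['ee_pos'][:2]-c
print('tcp polar r %.1f phi %.3f yaw %.3f'%(np.hypot(*d),np.arctan2(d[1],d[0]),np.arctan2(M[1,0],M[0,0])),'Ftool',np.round(M.T@o['ft_force'],1),'Mtool',np.round(M.T@o['moment'],2),'w',round(o['width'],1),'t',round(o['t'],2))
E
python3 f.py; python3 -m creep '[{"translation":[-0.1,2.1,0],"angular":[0,0,0.05],"jaw":0},{"translation":[-0.2,4.2,0],"angular":[0,0,0.1],"jaw":0},{"translation":[-0.5,6.3,0],"angular":[0,0,0.15],"jaw":0},{"translation":[-0.8,8.3,0],"angular":[0,0,0.2],"jaw":0},{"translation":[-1.3,10.4,0],"angular":[0,0,0.25],"jaw":0},{"translation":[-1.9,12.4,0],"angular":[0,0,0.3],"jaw":0},{"translation":[-1.9,12.4,0],"angular":[0,0,0.3],"jaw":0},{"translation":[-1.9,12.4,0],"angular":[0,0,0.3],"jaw":0}]' >/dev/null; python3 f.py
```

```text
tcp polar r 41.2 phi -3.111 yaw 3.137 Ftool [ 1.  -1.7 -6.3] Mtool [0.34 0.03 0.07] w 17.5 t 4.9
tcp polar r 41.3 phi 2.870 yaw 2.837 Ftool [ 2.6 -2.8 -7.5] Mtool [ 0.59  0.19 -0.03] w 17.5 t 5.9
```

```bash
python3 -m creep '[{"translation":[0,0.5,0],"angular":[0,0,0.0125],"jaw":0},{"translation":[0,1,0],"angular":[0,0,0.025],"jaw":0},{"translation":[0,1.6,0],"angular":[0,0,0.0375],"jaw":0},{"translation":[0,2.1,0],"angular":[0,0,0.05],"jaw":0},{"translation":[-0.1,2.6,0],"angular":[0,0,0.0625],"jaw":0},{"translation":[-0.1,3.1,0],"angular":[0,0,0.075],"jaw":0},{"translation":[-0.2,3.7,0],"angular":[0,0,0.0875],"jaw":0},{"translation":[-0.2,4.2,0],"angular":[0,0,0.1],"jaw":0}]' >/dev/null; python3 f.py;  python3 -m creep '[{"translation":[0,0.5,0],"angular":[0,0,0.0125],"jaw":0},{"translation":[0,1,0],"angular":[0,0,0.025],"jaw":0},{"translation":[0,1.6,0],"angular":[0,0,0.0375],"jaw":0},{"translation":[0,2.1,0],"angular":[0,0,0.05],"jaw":0},{"translation":[-0.1,2.6,0],"angular":[0,0,0.0625],"jaw":0},{"translation":[-0.1,3.1,0],"angular":[0,0,0.075],"jaw":0},{"translation":[-0.2,3.7,0],"angular":[0,0,0.0875],"jaw":0},{"translation":[-0.2,4.2,0],"angular":[0,0,0.1],"jaw":0}]' >/dev/null; python3 f.py
```

```text
tcp polar r 41.4 phi 2.775 yaw 2.737 Ftool [ 2.2 -4.7 -7.1] Mtool [ 0.75  0.26 -0.11] w 17.3 t 6.9
tcp polar r 41.4 phi 2.673 yaw 2.637 Ftool [ 2.2 -4.9 -8.6] Mtool [ 0.8   0.3  -0.08] w 17.5 t 7.9
```

```bash
python3 -m creep '[{"translation":[0,0.5,0],"angular":[0,0,0.0125],"jaw":0},{"translation":[0,1,0],"angular":[0,0,0.025],"jaw":0},{"translation":[0,1.6,0],"angular":[0,0,0.0375],"jaw":0},{"translation":[0,2.1,0],"angular":[0,0,0.05],"jaw":0},{"translation":[-0.1,2.6,0],"angular":[0,0,0.0625],"jaw":0},{"translation":[-0.1,3.1,0],"angular":[0,0,0.075],"jaw":0},{"translation":[-0.2,3.7,0],"angular":[0,0,0.0875],"jaw":0},{"translation":[-0.2,4.2,0],"angular":[0,0,0.1],"jaw":0}]' >/dev/null; python3 f.py
```

```text
tcp polar r 41.4 phi 2.571 yaw 2.537 Ftool [ 3.5 -5.7 -9. ] Mtool [ 0.82  0.33 -0.03] w 17.5 t 8.9
```

```bash
python3 -m creep '[{"translation":[0,0.5,0],"angular":[0,0,0.0125],"jaw":0},{"translation":[0,1,0],"angular":[0,0,0.025],"jaw":0},{"translation":[0,1.6,0],"angular":[0,0,0.0375],"jaw":0},{"translation":[0,2.1,0],"angular":[0,0,0.05],"jaw":0},{"translation":[-0.1,2.6,0],"angular":[0,0,0.0625],"jaw":0},{"translation":[-0.1,3.1,0],"angular":[0,0,0.075],"jaw":0},{"translation":[-0.2,3.7,0],"angular":[0,0,0.0875],"jaw":0},{"translation":[-0.2,4.2,0],"angular":[0,0,0.1],"jaw":0}]' >/dev/null; python3 f.py
```

```text
tcp polar r 41.5 phi 2.470 yaw 2.437 Ftool [ 3.5 -5.  -9.5] Mtool [ 0.81  0.33 -0.06] w 17.3 t 9.9
```

```bash
python3 -m creep '[{"translation":[0,0.3,0],"angular":[0,0,0.0075],"jaw":0},{"translation":[0,0.6,0],"angular":[0,0,0.015],"jaw":0},{"translation":[0,0.9,0],"angular":[0,0,0.0225],"jaw":0},{"translation":[0,1.3,0],"angular":[0,0,0.03],"jaw":0},{"translation":[0,1.6,0],"angular":[0,0,0.0375],"jaw":0},{"translation":[0,1.9,0],"angular":[0,0,0.045],"jaw":0},{"translation":[-0.1,2.2,0],"angular":[0,0,0.0525],"jaw":0},{"translation":[-0.1,2.5,0],"angular":[0,0,0.06],"jaw":0}]' >/dev/null; python3 f.py
```

```text
tcp polar r 41.5 phi 2.409 yaw 2.377 Ftool [  3.   -4.4 -10.5] Mtool [0.84 0.4  0.  ] w 17.2 t 10.9
```

```bash
python3 -m creep '[{"translation":[0,0.3,0],"angular":[0,0,0.0075],"jaw":0},{"translation":[0,0.6,0],"angular":[0,0,0.015],"jaw":0},{"translation":[0,0.9,0],"angular":[0,0,0.0225],"jaw":0},{"translation":[0,1.3,0],"angular":[0,0,0.03],"jaw":0},{"translation":[0,1.6,0],"angular":[0,0,0.0375],"jaw":0},{"translation":[0,1.9,0],"angular":[0,0,0.045],"jaw":0},{"translation":[-0.1,2.2,0],"angular":[0,0,0.0525],"jaw":0},{"translation":[-0.1,2.5,0],"angular":[0,0,0.06],"jaw":0}]' >/dev/null; python3 f.py
```

```text
tcp polar r 41.6 phi 2.349 yaw 2.317 Ftool [  3.8  -5.7 -10.1] Mtool [ 0.88  0.42 -0.07] w 17.4 t 11.9
```

```bash
echo "import sys; sys.exit(abs((M.T@o['ft_force'])[1])>7.3)" >> f.py
python3 -m creep '[{"translation":[0,0.3,0],"angular":[0,0,0.0075],"jaw":0},{"translation":[0,0.6,0],"angular":[0,0,0.015],"jaw":0},{"translation":[0,0.9,0],"angular":[0,0,0.0225],"jaw":0},{"translation":[0,1.3,0],"angular":[0,0,0.03],"jaw":0},{"translation":[0,1.6,0],"angular":[0,0,0.0375],"jaw":0},{"translation":[0,1.9,0],"angular":[0,0,0.045],"jaw":0},{"translation":[-0.1,2.2,0],"angular":[0,0,0.0525],"jaw":0},{"translation":[-0.1,2.5,0],"angular":[0,0,0.06],"jaw":0}]' >/dev/null; python3 f.py && python3 -m creep '[{"translation":[0,0.3,0],"angular":[0,0,0.0075],"jaw":0},{"translation":[0,0.6,0],"angular":[0,0,0.015],"jaw":0},{"translation":[0,0.9,0],"angular":[0,0,0.0225],"jaw":0},{"translation":[0,1.3,0],"angular":[0,0,0.03],"jaw":0},{"translation":[0,1.6,0],"angular":[0,0,0.0375],"jaw":0},{"translation":[0,1.9,0],"angular":[0,0,0.045],"jaw":0},{"translation":[-0.1,2.2,0],"angular":[0,0,0.0525],"jaw":0},{"translation":[-0.1,2.5,0],"angular":[0,0,0.06],"jaw":0}]' >/dev/null && python3 f.py
```

```text
tcp polar r 41.4 phi 2.324 yaw 2.257 Ftool [  1.8 -12.3 -13.8] Mtool [ 1.94  0.25 -0.28] w 17.3 t 12.9True
```

The stones touch at phi ≈ 2.33: the force jumped from 5 to 12 N and the tool lagged. I'll take the preload off before letting go.

```bash
python3 -m creep '[{"translation":[0,-0.4,0],"angular":[0,0,-0.01],"jaw":0},{"translation":[0,-0.8,0],"angular":[0,0,-0.02],"jaw":0},{"translation":[0,-1.2,0],"angular":[0,0,-0.03],"jaw":0},{"translation":[0,-1.5,0],"angular":[0,0,-0.035],"jaw":0},{"translation":[0,-1.5,0],"angular":[0,0,-0.035],"jaw":0},{"translation":[0,-1.5,0],"angular":[0,0,-0.035],"jaw":0},{"translation":[0,-1.5,0],"angular":[0,0,-0.035],"jaw":0},{"translation":[0,-1.5,0],"angular":[0,0,-0.035],"jaw":0}]' >/dev/null; python3 f.py
```

```text
tcp polar r 41.4 phi 2.329 yaw 2.292 Ftool [  3.   -5.8 -10. ] Mtool [0.99 0.32 0.06] w 17.0 t 13.9False
```

```bash
python3 -m creep '[{"translation":[0,-0.5,0],"angular":[0,0,0],"jaw":0},{"translation":[0,-1,0],"angular":[0,0,0],"jaw":0},{"translation":[0,-1,0],"angular":[0,0,0],"jaw":0.2},{"translation":[0,-1,0],"angular":[0,0,0],"jaw":0.3},{"translation":[0,-1,0],"angular":[0,0,0],"jaw":0.4},{"translation":[0,-1,0],"angular":[0,0,0],"jaw":0.4},{"translation":[0,-1,0],"angular":[0,0,0],"jaw":0.4},{"translation":[0,-1,0],"angular":[0,0,0],"jaw":0.4}]' && python3 f.py; python3 -m creep '[{"translation":[0,0,-15],"angular":[0,0,0],"jaw":0.4},{"translation":[0,0,-30],"angular":[0,0,0],"jaw":0.4},{"translation":[0,0,-50],"angular":[0,0,0],"jaw":0.4},{"translation":[0,0,-75],"angular":[0,0,0],"jaw":0.4},{"translation":[0,0,-100],"angular":[0,0,0],"jaw":0.4},{"translation":[0,0,-115],"angular":[0,0,0],"jaw":0.4},{"translation":[0,0,-120],"angular":[0,0,0],"jaw":0.4},{"translation":[0,0,-120],"angular":[0,0,0],"jaw":0.4}]'
python3 - <<'E'
from h import *
im,ci=snap('wrist','w3.png'); np.save('ci3.npy',ci,allow_pickle=True)
E
python3 f.py
```

```text
t: 14.9
ee_pos: [559.4, 51.1, 224.6]
orientation: [-1.295, -2.862, 0.0]
ft_force: [-0.7, -0.0, 0.1]
width: 35.3
grasp_force: 0.0
tcp polar r 40.8 phi 2.330 yaw 2.292 Ftool [ 0.4 -0.5 -0.1] Mtool [-0.09 -0.09  0.01] w 35.3 t 14.9
t: 15.9
ee_pos: [559.2, 51.1, 344.6]
orientation: [-1.295, -2.862, 0.0]
ft_force: [0.4, 0.3, 0.5]
width: 35.1
grasp_force: 0.0
tcp polar r 41.0 phi 2.338 yaw 2.292 Ftool [-0.6  0.1 -0. ] Mtool [-0.12 -0.1   0.01] w 35.0 t 15.95False
False
```

View pics/w3.png

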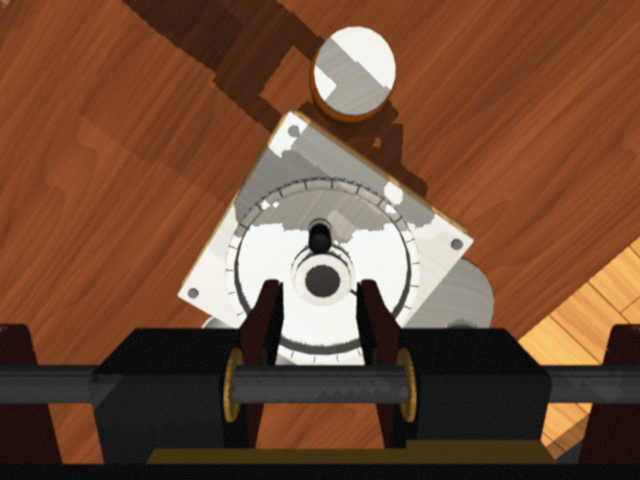

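The lever's grip is at (320,232), in line with the tool, and the mark is hidden behind the right finger. The scene camera should show it.

Run:
```python
from h import *
im,ci=snap('scene')
c=im[160:290,210:380]; cv2.imwrite('pics/s2.png',cv2.resize(c,None,fx=4.5,fy=4.5,interpolation=cv2.INTER_CUBIC)[:,:,::-1])
for z,c0 in [(213,(588,22)),(190,(588,22))]:
  print([np.round(proj(ci,[*c0,z]),1)])
```

```text
[array([307.8, 213. ])]
[array([308.1, 220.6])]
```

View pics/s2.png

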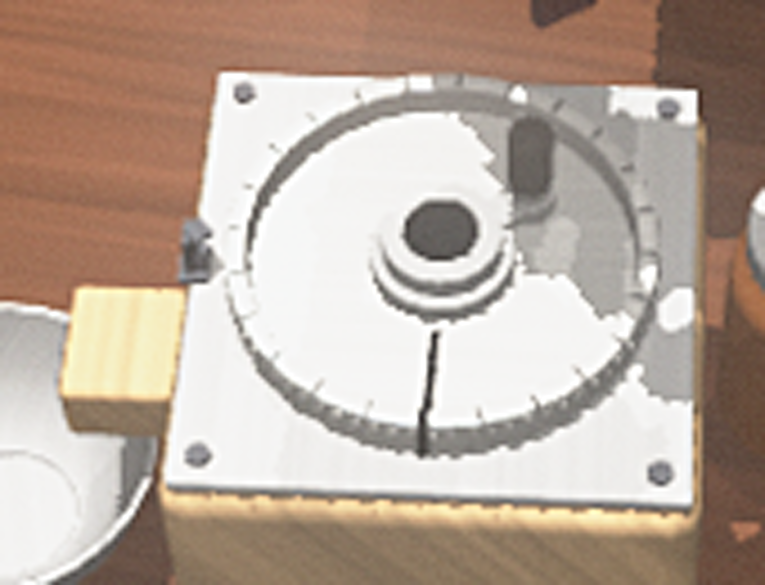

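The mark runs from (436,332) to (422,432) in the crop, towards the camera. The pointer's tip is at about (217,265), the hub's hole at (440,231) and the lever grip at the upper right.

Run:
```python
from h import *
np.set_printoptions(precision=3,suppress=True)
ci=ctrl.camera_info('scene')
f=lambda x,y,z:onz(ci,210+x/4.5,160+y/4.5,z)
L=f(226,285,213);Rr=f(658,255,213);T=f(440,75,213);B=f(440,433,213)
print(L,Rr,T,B,(L+Rr)/2,(T+B)/2)
hub=f(440,231,220);print('hub',hub)
mk=f(423,432,213);mi=f(436,332,197);pt=f(217,265,213)
for c in [(590.5,23),(588,22),hub[:2]]:
  for n,p in [('mark',mk),('inner',mi),('ptr',pt)]:
    d=p[:2]-c; print(n,p,'r',np.hypot(*d),'ang',np.arctan2(d[1],d[0]))
```

```text
[624.198 -54.893 213.   ] [580.611 106.652 213.   ] [507.659   6.257 213.   ] [675.221  39.035 213.   ] [602.404  25.88  213.   ] [591.44   22.646 213.   ]
hub [589.321  22.385 220.   ]
mark [675.917  32.737 213.   ] r 85.96997446789548 ang 0.1135027637553909
inner [620.736  26.447 197.   ] r 30.431472759020853 ang 0.1135141694632203
ptr [615.643 -60.532 213.   ] r 87.23389962622232 ang -1.278426159593467
mark [675.917  32.737 213.   ] r 88.56999653072604 ang 0.1215238215081994
inner [620.736  26.447 197.   ] r 33.036292467824474 ang 0.13501908182676667
ptr [615.643 -60.532 213.   ] r 87.03822823540331 ang -1.2476057267778746
mark [675.917  32.737 213.   ] r 87.21282244585933 ang 0.11898189633230534
inner [620.736  26.447 197.   ] r 31.676621296833947 ang 0.12859949640622573
ptr [615.643 -60.532 213.   ] r 86.99437858089485 ang -1.2634045367433284
```

```bash
python3 rel.py 629 92 250 2.621; python3 -c "
from h import *
ci=ctrl.camera_info('scene');f=lambda x,y:onz(ci,210+x/4.5,160+y/4.5,192)
S=[f(*p)[:2] for p in [(245,92),(668,107),(660,472),(198,455)]]
print(np.round(S,1),np.mean(S,0)); d=S[0]-S[1];e=S[3]-S[2];g=S[3]-S[0];h=S[2]-S[1]
print([np.arctan2(v[1],v[0]) for v in (d,e)],[np.arctan2(v[1],v[0])-np.pi/2 for v in (g,h)])
"
```

```text
shift [-15.6  79.8  93.7] turn [-0.001 -0.001 -0.329]
t 16.0 tcp [558.9  51.1 343.8] yaw 2.292 q [ 0.07  0.21  1.64 -0.    1.29 -0.65] F [-1.   0.  -0.3]
[[514.2 -75.2]
 [490.9  98.3]
 [664.8 121. ]
 [688.5 -52.1]] [589.5659491   22.98535748]
[np.float64(-1.43738707253453), np.float64(-1.434682628761914)] [np.float64(-1.4392924749825318), np.float64(-1.441063589775567)]
```

```bash
python3 -m creep '[{"translation":[-3,15,10],"angular":[0,0,-0.06],"jaw":0.4},{"translation":[-6,31,25],"angular":[0,0,-0.12],"jaw":0.4},{"translation":[-9,47,40],"angular":[0,0,-0.18],"jaw":0.4},{"translation":[-12,63,60],"angular":[0,0,-0.25],"jaw":0.4},{"translation":[-15,80,80],"angular":[0,0,-0.329],"jaw":0.4},{"translation":[-15,80,94],"angular":[0,0,-0.329],"jaw":0.4},{"translation":[-15,80,94],"angular":[0,0,-0.329],"jaw":0.4},{"translation":[-15,80,94],"angular":[0,0,-0.329],"jaw":0.4}]'
python3 rel.py 629.3 92.8 203 2.621; python3 -c "
from h import *
snap('wrist','w4.png')"
```

```text
t: 17.0
ee_pos: [629.2, 92.3, 251.2]
orientation: [0.81, 3.035, 0.0]
ft_force: [0.6, -0.3, 0.1]
width: 35.1
grasp_force: 0.0
shift [ 0.2  0.4 48.2] turn [ 0.     0.    -0.001]
t 17.0 tcp [629.2  92.3 251.2] yaw 2.62 q [ 0.13  0.41  1.58 -0.    1.15 -0.92] F [ 0.6 -0.3  0.1]
```

View pics/w4.png

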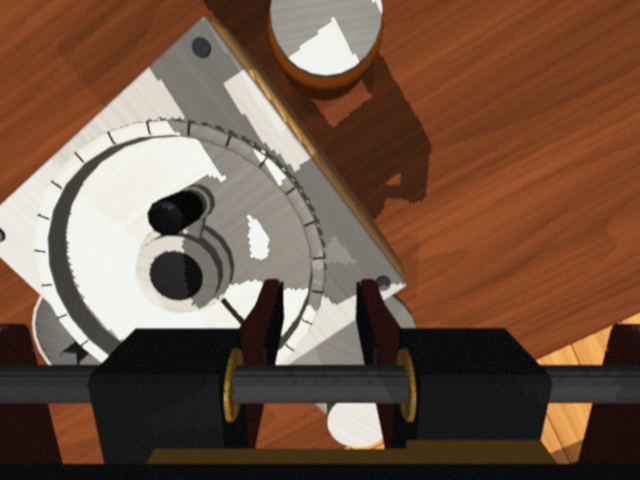

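The rim passes between the fingers (columns 300–325 near row 290), so I go down and pinch.

```bash
python3 -m creep '[{"translation":[0,0,10],"angular":[0,0,0],"jaw":0.4},{"translation":[0,0,22],"angular":[0,0,0],"jaw":0.4},{"translation":[0,0,34],"angular":[0,0,0],"jaw":0.4},{"translation":[0,0,43],"angular":[0,0,0],"jaw":0.4},{"translation":[0,0,48],"angular":[0,0,0],"jaw":0.4},{"translation":[0,0,48],"angular":[0,0,0],"jaw":0.3},{"translation":[0,0,48],"angular":[0,0,0],"jaw":0.15},{"translation":[0,0,48],"angular":[0,0,0],"jaw":0}]' && python3 -m creep '[{"translation":[0,0,0],"angular":[0,0,0],"jaw":0},{"translation":[0,0,0],"angular":[0,0,0],"jaw":0},{"translation":[0,0,0],"angular":[0,0,0],"jaw":0},{"translation":[0,0,0],"angular":[0,0,0],"jaw":0},{"translation":[0,0,0],"angular":[0,0,0],"jaw":0},{"translation":[0,0,0],"angular":[0,0,0],"jaw":0},{"translation":[0,0,0],"angular":[0,0,0],"jaw":0},{"translation":[0,0,0],"angular":[0,0,0],"jaw":0}]'; python3 f.py
```

```text
t: 18.05
ee_pos: [628.7, 91.3, 202.8]
orientation: [-0.807, -3.035, 0.005]
ft_force: [-6.4, -14.9, 3.4]
width: 10.0
grasp_force: 7.7
t: 19.05
ee_pos: [629.3, 90.4, 203.0]
orientation: [0.807, 3.035, -0.006]
ft_force: [-0.2, -8.4, 0.5]
width: 8.7
grasp_force: 29.7
tcp polar r 80.6 phi 1.025 yaw 2.622 Ftool [-4.  -7.4 -0.5] Mtool [ 1.34 -0.78 -0.43] w 8.7 t 19.05True
```

```bash
python3 -m creep '[{"translation":[-4,-1,0],"angular":[0,0,0.05],"jaw":0},{"translation":[-8.1,-2.1,0],"angular":[0,0,0.1],"jaw":0},{"translation":[-12.1,-2.6,0],"angular":[0,0,0.15],"jaw":0},{"translation":[-16.1,-3.3,0],"angular":[0,0,0.2],"jaw":0},{"translation":[-20,-4.2,0],"angular":[0,0,0.25],"jaw":0},{"translation":[-23.9,-5.3,0],"angular":[0,0,0.3],"jaw":0},{"translation":[-23.9,-5.3,0],"angular":[0,0,0.3],"jaw":0},{"translation":[-23.9,-5.3,0],"angular":[0,0,0.3],"jaw":0}]'; python3 f.py; python3 -c "
from h import *
o=ctrl.get_obs();print('ctr y-based',o['ee_pos']-81*R.from_rotvec(o['orientation']).as_matrix()[:,1])"
```

```text
t: 20.05
ee_pos: [648.2, 74.6, 203.1]
orientation: [1.251, 2.879, -0.002]
ft_force: [2.4, -6.0, -0.4]
width: 8.5
grasp_force: 29.5
tcp polar r 80.7 phi 0.719 yaw 2.322 Ftool [-6.1 -2.3  0.4] Mtool [ 0.43 -1.   -0.37] w 8.5 t 20.05
ctr y-based [588.97492243  19.36907962 203.14021222]False
```

```bash
python3 -m creep '[{"translation":[-6.8,-0.9,0],"angular":[0,0,0.075],"jaw":0},{"translation":[-12.8,-1.6,0],"angular":[0,0,0.15],"jaw":0},{"translation":[-18.8,-2.7,0],"angular":[0,0,0.225],"jaw":0},{"translation":[-24.6,-4.3,0],"angular":[0,0,0.3],"jaw":0},{"translation":[-30.4,-6.3,0],"angular":[0,0,0.375],"jaw":0},{"translation":[-35.9,-8.8,0],"angular":[0,0,0.45],"jaw":0},{"translation":[-41.3,-11.6,0],"angular":[0,0,0.525],"jaw":0},{"translation":[-46.4,-14.8,0],"angular":[0,0,0.6],"jaw":0}]'; python3 f.py; python3 -c "
from h import *
o=ctrl.get_obs();print('ctr y-based',o['ee_pos']-81*R.from_rotvec(o['orientation']).as_matrix()[:,1])"
```

```text
t: 21.05
ee_pos: [667.7, 30.9, 203.0]
orientation: [2.051, 2.38, -0.003]
ft_force: [-3.8, -4.9, 1.8]
width: 8.6
grasp_force: 29.5
tcp polar r 80.8 phi 0.117 yaw 1.719 Ftool [-4.2 -4.5 -1.8] Mtool [ 0.66 -0.62 -0.41] w 8.6 t 21.05
ctr y-based [587.60609407  18.95444542 203.13683196]False
```

```bash
python3 -m creep '[{"translation":[-6.8,-0.9,0],"angular":[0,0,0.075],"jaw":0},{"translation":[-12.8,-1.6,0],"angular":[0,0,0.15],"jaw":0},{"translation":[-18.8,-2.7,0],"angular":[0,0,0.225],"jaw":0},{"translation":[-24.6,-4.3,0],"angular":[0,0,0.3],"jaw":0},{"translation":[-30.4,-6.3,0],"angular":[0,0,0.375],"jaw":0},{"translation":[-35.9,-8.8,0],"angular":[0,0,0.45],"jaw":0},{"translation":[-41.3,-11.6,0],"angular":[0,0,0.525],"jaw":0},{"translation":[-46.4,-14.8,0],"angular":[0,0,0.6],"jaw":0}]'; python3 f.py; python3 -c "
from h import *
o=ctrl.get_obs();print('ctr y-based',o['ee_pos']-81*R.from_rotvec(o['orientation']).as_matrix()[:,1])
im,ci=snap('scene')
c=im[160:290,210:380]; cv2.imwrite('pics/s3.png',cv2.resize(c,None,fx=4.5,fy=4.5,interpolation=cv2.INTER_CUBIC)[:,:,::-1])"
```

```text
t: 22.05
ee_pos: [658.8, -16.1, 202.9]
orientation: [-2.661, -1.667, 0.005]
ft_force: [-7.1, 0.0, 4.0]
width: 8.1
grasp_force: 29.4
tcp polar r 80.6 phi -0.486 yaw 1.119 Ftool [-3.1 -6.4 -4. ] Mtool [ 1.23 -0.52 -0.37] w 8.1 t 22.05
ctr y-based [585.87392359  19.21280935 203.16973968]False
```

View pics/s3.png

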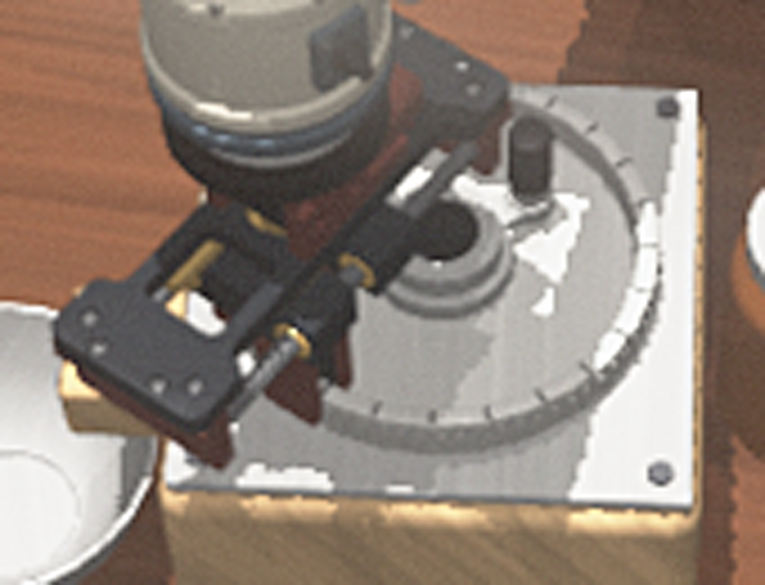

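The lever is where it was, with its grip at (531,150), but the gripper hides the pointer. I'll turn a little more, let go and look from above.

```bash
python3 -m creep '[{"translation":[-1.5,-0.6,0],"angular":[0,0,0.015],"jaw":0},{"translation":[-3,-1.2,0],"angular":[0,0,0.03],"jaw":0},{"translation":[-3,-1.2,0],"angular":[0,0,0.03],"jaw":0},{"translation":[-3,-1.2,0],"angular":[0,0,0.03],"jaw":0.1},{"translation":[-3,-1.2,0],"angular":[0,0,0.03],"jaw":0.2},{"translation":[-3,-1.2,0],"angular":[0,0,0.03],"jaw":0.3},{"translation":[-3,-1.2,0],"angular":[0,0,0.03],"jaw":0.35},{"translation":[-3,-1.2,0],"angular":[0,0,0.03],"jaw":0.35}]' && python3 f.py; python3 -m creep '[{"translation":[0,0,-20],"angular":[0,0,0],"jaw":0.35},{"translation":[0,0,-50],"angular":[0,0,0],"jaw":0.35},{"translation":[-20,-5,-80],"angular":[0,0,0],"jaw":0.35},{"translation":[-50,-12,-110],"angular":[0,0,0],"jaw":0.35},{"translation":[-85,-20,-125],"angular":[0,0,0],"jaw":0.35},{"translation":[-115,-27,-125],"angular":[0,0,0],"jaw":0.35},{"translation":[-136,-31,-125],"angular":[0,0,0],"jaw":0.35},{"translation":[-136,-31,-125],"angular":[0,0,0],"jaw":0.35}]'
python3 - <<'E'
from h import *
im,ci=snap('wrist'); np.save('ci5.npy',ci,allow_pickle=True); cv2.imwrite('pics/w5full.png',im[:,:,::-1])
p=proj(ci,[602,-65,213]).round().astype(int);print(p,proj(ci,[589,21,213]))
x0,y0=max(p[0]-75,0),max(p[1]-55,0); c=im[y0:y0+110,x0:x0+150];print(x0,y0)
cv2.imwrite('pics/w5.png',cv2.resize(c,None,fx=5,fy=5,interpolation=cv2.INTER_CUBIC)[:,:,::-1])
E
python3 f.py
```

```text
t: 23.1
ee_pos: [658.4, -18.2, 202.6]
orientation: [2.686, 1.63, 0.0]
ft_force: [-0.1, -0.3, 0.7]
width: 30.6
grasp_force: 0.0
tcp polar r 81.2 phi -0.510 yaw 1.091 Ftool [-0.3  0.1 -0.7] Mtool [-0.02  0.   -0.09] w 30.6 t 23.1
t: 24.1
ee_pos: [567.5, -125.3, 328.4]
orientation: [2.687, 1.627, 0.001]
ft_force: [-0.1, -0.4, 0.3]
width: 30.9
grasp_force: 0.0
[322 148] [247.36104714  41.91376214]
247 93
tcp polar r 147.4 phi -1.703 yaw 1.090 Ftool [0.1 0.1 0.4] Mtool [-0.11 -0.04 -0.  ] w 30.4 t 24.15False
False
```

View pics/w5.png

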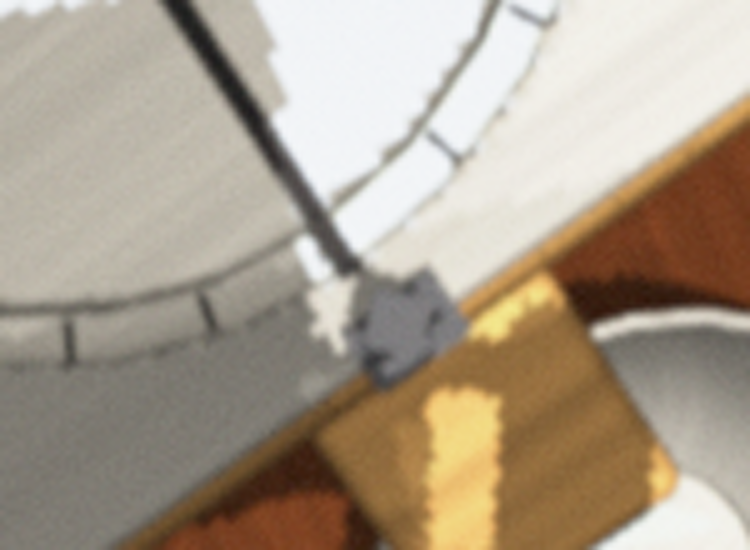

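The mark's rim end is at about (345,268) in the crop and the pointer body is centred near (410,328), so they are nearly aligned. I'll work out the residual.

Run:
```python
from h import *
np.set_printoptions(precision=2,suppress=True)
ci=np.load('ci5.npy',allow_pickle=True).item()
im=cv2.imread('pics/w5full.png')
f=lambda x,y,z:onz(ci,247+x/5,93+y/5,z)[:2]
# mill edge direction (top plate edge, z=190) 
e=f(740,100,190)-f(130,545,190); ang=np.arctan2(e[1],e[0]); print('edge',ang,'ptr dir',ang-np.pi if ang>0 else ang)
# lever hub/center unseen: mark direction from two floor points
a=f(176,0,197);b=f(318,225,197);print('mark floor dir',np.arctan2(*(b-a)[::-1]),a,b)
m=f(347,270,213);print('mark end',m)
for p in [(430,265),(470,325),(388,388),(350,330),(365,285),(410,328)]: print(p,f(*p,213))
u=np.array([np.cos(-1.438),np.sin(-1.438)])
for c in [(589,21),(589.6,23)]:
  print('proj ptr tip',(proj(ci,[*(c+89*u),213])-[247,93])*5,(proj(ci,[*(c+105*u),213])-[247,93])*5,'rim',(proj(ci,[*(c+85*u),213])-[247,93])*5)
# spout corners? upscale the full view
cv2.imwrite('pics/w6.png',cv2.resize(im[:200,150:417],None,fx=3,fy=3,interpolation=cv2.INTER_CUBIC))
```

```text
edge 0.14137641313337682 ptr dir -3.000216240456416
mark floor dir -1.4755680343097828 [593.7  -16.27] [597.39 -54.86]
mark end [598.56 -62.6 ]
(430, 265) [609.76 -67.64]
(470, 325) [611.12 -78.1 ]
(388, 388) [596.05 -80.67]
(350, 330) [594.93 -70.48]
(365, 285) [599.92 -65.74]
(410, 328) [603.   -74.36]
proj ptr tip [374.74 291.33] [435.9  380.99] rim [359.19 268.53]
proj ptr tip [372.11 277.05] [433.43 367.09] rim [356.51 254.15]
```

View pics/w6.png

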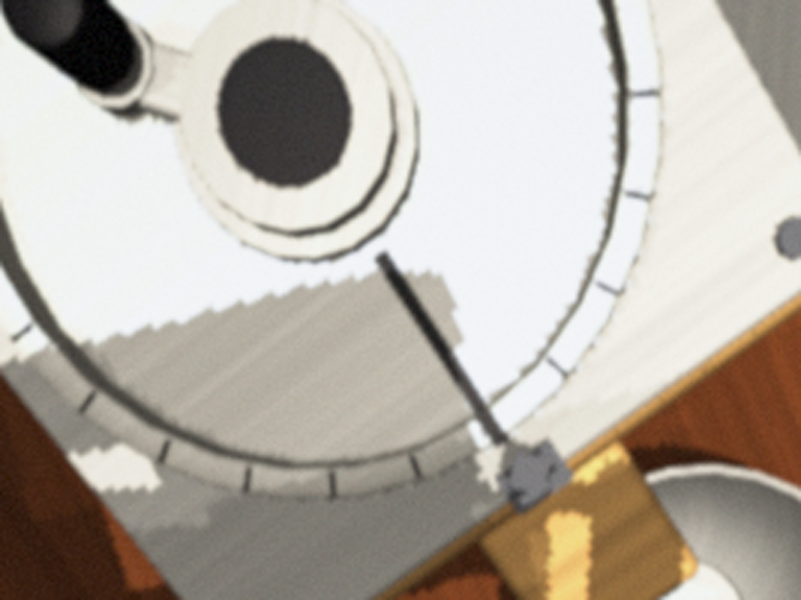

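The mark is about 0.03 rad (2.5 mm) past the pointer, clockwise. In the picture it meets the pointer's corner at (503,443) while the pointer's centre is at (533,475). I'll pinch the rim again and turn it back by that much.

```bash
python3 -m creep '[{"translation":[21,4,0],"angular":[0,0,0],"jaw":0.35},{"translation":[51,11,0],"angular":[0,0,0],"jaw":0.35},{"translation":[86,19,15],"angular":[0,0,0],"jaw":0.35},{"translation":[116,26,35],"angular":[0,0,0],"jaw":0.35},{"translation":[136,30,60],"angular":[0,0,0],"jaw":0.35},{"translation":[136,30,85],"angular":[0,0,0],"jaw":0.35},{"translation":[136,30,110],"angular":[0,0,0],"jaw":0.35},{"translation":[136,30,125],"angular":[0,0,0],"jaw":0.35}]' && python3 -m creep '[{"translation":[0,0,0],"angular":[0,0,0],"jaw":0.2},{"translation":[0,0,0],"angular":[0,0,0],"jaw":0.1},{"translation":[0,0,0],"angular":[0,0,0],"jaw":0},{"translation":[0,0,0],"angular":[0,0,0],"jaw":0},{"translation":[0,0,0],"angular":[0,0,0],"jaw":0},{"translation":[0,0,0],"angular":[0,0,0],"jaw":0},{"translation":[0,0,0],"angular":[0,0,0],"jaw":0},{"translation":[0,0,0],"angular":[0,0,0],"jaw":0}]'; python3 f.py
```

```text
t: 25.15
ee_pos: [657.6, -15.5, 200.6]
orientation: [-2.683, -1.631, 0.002]
ft_force: [-0.4, -0.1, 0.1]
width: 30.8
grasp_force: 0.0
t: 26.15
ee_pos: [657.4, -18.3, 203.6]
orientation: [2.685, 1.629, 0.0]
ft_force: [-4.1, -4.1, 6.8]
width: 8.2
grasp_force: 29.7
tcp polar r 80.5 phi -0.517 yaw 1.091 Ftool [-5.5 -1.7 -6.8] Mtool [ 0.24 -0.91 -0.38] w 8.2 t 26.15False
```

```bash
python3 -m creep '[{"translation":[0.8,0,0],"angular":[0,0,-0.01],"jaw":0},{"translation":[1.6,0,0],"angular":[0,0,-0.02],"jaw":0},{"translation":[2.4,0,0],"angular":[0,0,-0.03],"jaw":0},{"translation":[2.4,0,0],"angular":[0,0,-0.03],"jaw":0},{"translation":[2.4,0,0],"angular":[0,0,-0.03],"jaw":0.1},{"translation":[2.4,0,0],"angular":[0,0,-0.03],"jaw":0.2},{"translation":[2.4,0,0],"angular":[0,0,-0.03],"jaw":0.35},{"translation":[2.4,0,0],"angular":[0,0,-0.03],"jaw":0.35}]' && python3 f.py; python3 -m creep '[{"translation":[0,0,-20],"angular":[0,0,0],"jaw":0.35},{"translation":[0,0,-50],"angular":[0,0,0],"jaw":0.35},{"translation":[-20,-5,-80],"angular":[0,0,0],"jaw":0.35},{"translation":[-50,-12,-110],"angular":[0,0,0],"jaw":0.35},{"translation":[-85,-20,-125],"angular":[0,0,0],"jaw":0.35},{"translation":[-115,-27,-125],"angular":[0,0,0],"jaw":0.35},{"translation":[-136,-31,-125],"angular":[0,0,0.03],"jaw":0.35},{"translation":[-136,-31,-125],"angular":[0,0,0.03],"jaw":0.35}]'
cat > meas.py <<'E'
import sys; from h import *
def meas(im,ci):
    g=cv2.cvtColor(im,cv2.COLOR_BGR2GRAY).astype(np.float32)
    c=np.array([589.3,22.]); out=[]
    for r,z in [(40,197),(45,197),(50,197),(55,197),(60,197),(65,197),(79,213),(81,213),(83,213)]:
        th=np.arange(-1.438-.16,-1.438+.16,.002); pr=np.array([proj(ci,[c[0]+r*np.cos(t),c[1]+r*np.sin(t),z]) for t in th],np.float32)
        v=cv2.remap(g,pr[:,0].reshape(1,-1),pr[:,1].reshape(1,-1),cv2.INTER_LINEAR)[0]
        k=v.argmin(); s=slice(max(k-20,0),k+21); w=np.clip(110-v[s],0,None)
        out.append((r,(w@th[s])/max(w.sum(),1e-9),v[k]))
    b=[]
    for r in (94,96,98,100):
        th=np.arange(-1.438-.14,-1.438+.14,.002); pr=np.array([proj(ci,[c[0]+r*np.cos(t),c[1]+r*np.sin(t),213]) for t in th],np.float32)
        col=cv2.remap(im,pr[:,0].reshape(1,-1),pr[:,1].reshape(1,-1),cv2.INTER_LINEAR)[0].astype(float)
        m=(col.max(1)<140)&(col[:,0]-col[:,2]>2)  # bluish grey steel
        b.append((r,th[m].mean() if m.any() else None,m.sum()*.002*r))
    return out,b
for a,bp in [('w5full.png','ci5.npy'),('w7full.png','ci7.npy')]:
    ci=np.load(bp,allow_pickle=True).item(); o,b=meas(cv2.imread('pics/'+a),ci)
    print(a,[tuple(np.round(x,3)) for x in o]); print('  ptr',b)
E
python3 - <<'E'
from h import *
im,ci=snap('wrist','w7full.png'); np.save('ci7.npy',ci,allow_pickle=True)
E
python3 meas.py; python3 f.py
```

```text
t: 27.15
ee_pos: [658.4, -15.4, 202.4]
orientation: [-2.661, -1.67, -0.0]
ft_force: [-0.2, 0.3, -0.3]
width: 30.1
grasp_force: 0.0
tcp polar r 79.9 phi -0.480 yaw 1.121 Ftool [ 0.2 -0.3  0.3] Mtool [-0.04 -0.04 -0.  ] w 30.1 t 27.15
t: 28.15
ee_pos: [571.0, -125.3, 328.4]
orientation: [2.687, 1.626, 0.001]
ft_force: [1.1, 0.5, 1.0]
width: 30.8
grasp_force: 0.0
w5full.png [(np.float64(40.0), np.float64(-1.462), np.float64(32.0)), (np.float64(45.0), np.float64(-1.461), np.float64(32.934)), (np.float64(50.0), np.float64(-1.461), np.float64(36.676)), (np.float64(55.0), np.float64(-1.461), np.float64(37.344)), (np.float64(60.0), np.float64(-1.463), np.float64(42.754)), (np.float64(65.0), np.float64(-1.466), np.float64(54.463)), (np.float64(79.0), np.float64(-1.46), np.float64(79.547)), (np.float64(81.0), np.float64(-1.461), np.float64(82.305)), (np.float64(83.0), np.float64(-1.46), np.float64(73.4))]
  ptr [(94, None, np.float64(0.0)), (96, np.float64(-1.4779999999999998), np.float64(1.1520000000000001)), (98, np.float64(-1.4519999999999997), np.float64(0.196)), (100, None, np.float64(0.0))]
w7full.png [(np.float64(40.0), np.float64(-1.439), np.float64(32.07)), (np.float64(45.0), np.float64(-1.44), np.float64(37.109)), (np.float64(50.0), np.float64(-1.439), np.float64(31.781)), (np.float64(55.0), np.float64(-1.439), np.float64(35.281)), (np.float64(60.0), np.float64(-1.438), np.float64(34.074)), (np.float64(65.0), np.float64(-1.439), np.float64(38.094)), (np.float64(79.0), np.float64(-1.438), np.float64(81.822)), (np.float64(81.0), np.float64(-1.438), np.float64(74.0)), (np.float64(83.0), np.float64(-1.438), np.float64(71.229))]
  ptr [(94, None, np.float64(0.0)), (96, np.float64(-1.4949999999999999), np.float64(0.768)), (98, np.float64(-1.4599999999999997), np.float64(0.784)), (100, None, np.float64(0.0))]
tcp polar r 147.1 phi -1.680 yaw 1.090 Ftool [ 0.7 -0.3  0.3] Mtool [-0.   -0.02 -0.04] w 30.7 t 28.2False
False
```

Run:
```python
from h import *
ci=np.load('ci7.npy',allow_pickle=True).item(); im=cv2.imread('pics/w7full.png'); im=cv2.cvtColor(im,cv2.COLOR_BGR2GRAY)
for r in (93,95,97,99):
    s=np.arange(-14,15,1.); th=-1.438+s/r
    pr=np.array([proj(ci,[589.3+r*np.cos(t),22+r*np.sin(t),213]) for t in th],np.float32)
    print(r,cv2.remap(im,pr[:,0].reshape(1,-1),pr[:,1].reshape(1,-1),cv2.INTER_LINEAR)[0])
g=np.array([589.3+42*np.cos(2.335),22+42*np.sin(2.335),252])
im2,c2=snap('scene'); p=proj(c2,g); print('grip px',p, 'gray 2.335±', [int(im2[int(round(q[1])),int(round(q[0]))].mean()) for q in [proj(c2,[589.3+42*np.cos(a),22+42*np.sin(a),245]) for a in np.arange(1.9,2.8,.08)]])
```

```text
93 [121 122 120 123 121 114  93  94  95  91 108 121 127 125 125 124 125 111
  92 102 119 122 146 204 226 228 226 228 226]
95 [128 133 135 134 133 118  92  71 103 122 127 126 126 125 124 126 129 127
 123 120 123 125 153 208 228 229 228 228 228]
97 [133 141 141 139 133 118  91  73  79  96 116 123 125 126 124 126 124 120
 108 103 113 125 151 197 219 221 224 225 227]
99 [ 98  97  94  98 103  97  80  74  92  99 109 120 124 130 127 124 117 106
 107 107 111 124 135 155 162 164 168 171 173]
grip px [327.72107234 189.41658632] gray 2.335± [226, 95, 99, 113, 109, 131, 126, 122, 118, 150, 246, 250]
```

The mark is at -1.438 rad, and the pointer's profile is centred on that angle to within about 0.5 mm. The gripper is clear of everything, so I hand in.

```bash
python3 -c "
from workcell import ctrl
print(ctrl.close_job())"
```

```text
the job is handed in; nothing more can be done
None
```

The job is handed in at about 28 s of the 72 s. I swung the lever roughly 0.8 rad clockwise until the force jumped at the touch, eased off and let go. I then turned the dial until its mark faced the pointer to within about 0.5 mm, and the gripper never went near the hopper, bowl or jar.

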